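# Tuck the tomato recipe card under the holder's weighted arm

### The arm

A 6-joint arm with a two-finger parallel gripper is mounted at the origin on a cart in front of the work surface, level with it; the furniture and walls round the work are solid. World frame = base frame: x ahead of the robot, y to its left, z up, the work surface at z = 0. Lengths are in m, angles in rad, forces in N, time in s.
With the tool pointing down it reaches from about 0.4 to 0.825 m from the base axis. Payload 7 kg.
Tool frame: the origin (TCP) lies on the centre line of the jaws, within the pads' length; the fingertips stand 22 mm ahead of it and the grasp point (between the pads) lies 3 mm ahead of it (arm.tcp_to_tips is the distance from the TCP to the fingertips, in m); z points along the fingers, y is the line along which they close (so a half turn about z gives the same grasp; the last joint's range is limited). The gripper opens to 88 mm and grips with 3 to 60 N. Pads are 19 mm wide; open, the fingers measure 130 mm over their backs; the gripper's body (78 mm by 193 mm) begins 47 mm behind the grasp point.
Start: joints at [1.415, 0.359, 0.012, 0, -1.224, -0.288], TCP at [0.29, 0.61, 0.249] pointing down, gripper open.
Joint ranges: [-3.07, 3.07], [-1.43, 2.12], [-1.02, 1.25], [-3.03, 1.67], [-3.05, -0], [-3.03, 3.03]. Speed limits (rad/s): [2.39, 2.39, 3.01, 3.14, 3.14, 3.14].

### API

Orientations are given as [roll, pitch, yaw] about the fixed x, y, z axes, in that order (R = Rz(yaw) Ry(pitch) Rx(roll)).
In Python, from station import arm gives the robot as it stands.
- The arm moves only by the tool jog_arm, never from a script. Its argument "targets" is a list of rows, each an object of numbers: "dx", "dy", "dz": the shift along the tool's x, y, z in mm; "rx", "ry", "rz": the turn, a rotation vector about the tool's x, y, z in rad; "gripper": the closure, from 0 (fully open) to 1 (shut). In form: [{"dx": .., "dy": .., "dz": .., "rx": .., "ry": .., "rz": .., "gripper": ..}, ...]. A call has exactly 8 rows; each row is the pose to reach, as a shift and turn from the pose commanded when the call began, along the tool's axes at that moment; what a row does not reach only later rows make up. A row lasts 1/12 s, in which the tool goes at most 41.7 mm and 7.16 degrees, less where a joint would pass 70% of its speed; a pose out of reach is approached as far as the arm can. A call with a gripper value outside its range is refused whole. The fingers move at their own pace and stop on an object; "force" is the grip in N (left out, the last holds). Time passes only in rows, so rows that repeat a pose let the fingers close, or fill a call up. It gives the time, the measured TCP pose, the force, the opening and the grip force at its end, in the units of the state.
- arm.get_state(): the state, without advancing time (a new reading comes with each control period).
- arm.grab_frame(name): name is "side" or "top"; returns a dict with "frame" (480x640x3 uint8, red, green, blue), "z_map" (480x640 float32, m along the optical axis (not along the pixel's ray), 0 where there is no reading), "fx", "fy", "cx", "cy" (pixels), "distortion" ([k1, k2, p1, p2, k3] as OpenCV has them; the pictures are not rectified), "view" (4x4, takes a point from world to camera coordinates). Camera axes: x right, y down, z forward; pixel columns grow to the right and rows downward; lengths in m; the calibration is good to about 2 mm. A picture is of the moment at which its call begins.
- arm.job_done(): hands the job in; it is judged then, once.
The state is a dict: "t": time; "q": joint angles; "qd": joint speeds; "joint_efforts": joint torques, N m; "eef_pos": TCP position; "ee_rot": TCP orientation; "force": force on the tool from outside, world axes, zero at the start; "moment": the same for the moment, N m; "width": finger opening in m; "gripper_force": force on a finger pad.
Only numpy, scipy, OpenCV 4.12 (cv2) and the standard library are available. Lean on these libraries where they do the work, as an engineer would, in place of code of your own. Each camera call takes 0.05 s, during which the arm holds its last target. There are 200 camera calls.

### The job

Put the tomato recipe card (the one with three red tomatoes) away in the recipe holder: tuck it, picture up and straight, under the steel weighted arm, on top of the card already held there, and slide it in until it meets the back stop. The arm must end up resting on the tomato card, and the card that was there must stay in place beneath it.

Things in the scene. Friction and masses are not known exactly. Their poses are not given: they have to be found in the camera images.
- tomato_card: Card to put away: rigid wooden board 130 x 50 x 10 mm, 60 g, white panel with three red tomatoes in a row. Lies flat on the hob's cover board; two like it (green peas, purple plums) lie near. Origin: centre of underside; x along the 130 mm (ends alike), y across, z up out of the picture. Grip across the 50 mm width about 23 mm from one end, so that the other end is free to go under the arm.
- recipe_holder: Dark grey metal base 165 (x) x 80 (y) x 8 mm, immovable. Origin: on its underside 75 mm from its front end; underside on the hob's wooden cover board, 10 mm above world z = 0. x points from open front to back stop (31 mm high, face at x = +65 mm). No side walls. Home, a card lies along x, centre at x = y = 0. Top of the card already held: z = 18 mm; the tucked card's underside ends there.
- holder_arm: Weighted steel strip 34 mm wide with brass roller (top at z = 49 mm). Origin: hinge, at x = +80, z = 36 mm of the holder; axes as the holder's at start. It runs to -x; its bend at holder x = +10 mm presses on the held card with 1 to 2 N, then a lip rises at 23 deg to x = -42, underside z = 40 mm. A card pushed along +x under the lip lifts the arm (few N); it swings up to 0.9 rad, falls by weight.
- egg_card: The card already in the holder under the arm: loose, lying on the base (top z = 8 mm in the holder's frame) with its end at the back stop. The same 130 x 50 x 10 mm wooden board, with two fried eggs on a pale blue panel. Origin: centre of underside; x along its length, z up.

How it is judged:
At the end, for the whole second after the job is handed in: The tomato card lies at rest, picture up and flat, on the egg card in the holder with the weighted arm pressing on it, its end within 15 mm of the back stop, within 15 mm of the centre line and within 10 degrees of straight; the egg card lies on the base within 20 mm of its place (x of tomato_card in the frame of recipe_holder between -0.015 and 0.006 m and y of tomato_card in the frame of recipe_holder between -0.015 and 0.015 m and z of tomato_card in the frame of recipe_holder between 0.014 and 0.023 m and angle between the x axis of tomato_card and the x axis of recipe_holder, either way round below 0.18 rad and angle between tomato_card's own z axis and vertical below 0.1 rad and contact force between holder_arm and tomato_card above 0.3 N and x of egg_card in the frame of recipe_holder above -0.02 m and y of egg_card in the frame of recipe_holder between -0.02 and 0.02 m and z of egg_card in the frame of recipe_holder below 0.012 m and linear speed of tomato_card below 0.02 m/s); the robot touches nothing.
It also fails if it takes over 50 s, if anything falls off the work surface, if the arm or the gripper's body presses on something with over 40 N, if the wrist force passes 120 N, or if a joint passes its speed limit or range.

## Working session

There is one attempt and no reset: what is moved stays moved. The work goes in short steps, Python scripts to look and compute and a tool call to move; the robot and the scene stay as the last step left them, time stands still between calls to the robot, and variables do not carry over. Pictures are saved under pics/ and viewed, at most 10 in all, crops included, and the job is handed in when it is done.

Besides the shell and the picture viewer there is one more tool, called after "Call:" by a JSON object that holds its "op" and its "data", one argument or row to a line. jog_arm: Moves the arm, as the interface text tells. Its arguments: {"type":"object","properties":{"targets":{"type":"array","items":{"type":"object","properties":{"dx":{"type":"number"},"dy":{"type":"number"},"dz":{"type":"number"},"rx":{"type":"number"},"ry":{"type":"number"},"rz":{"type":"number"},"gripper":{"type":"number"}}}},"force":{"type":"number"}},"required":["targets"]}

```bash
mkdir -p pics
cat > h.py <<'E'
import numpy as np, cv2
from station import arm
def grab(n):
    f=arm.grab_frame(n); return f
def world(f,u,v,z=None):
    K=np.array([[f['fx'],0,f['cx']],[0,f['fy'],f['cy']],[0,0,1.]])
    p=cv2.undistortPoints(np.array([[[u,v]]],float),K,np.array(f['distortion'],float))[0,0]
    V=np.array(f['view']);R=V[:3,:3];t=V[:3,3]
    d=R.T@np.array([p[0],p[1],1.]);c=-R.T@t
    if z is None: s=f['z_map'][int(v),int(u)]
    else: s=(z-c[2])/d[2]
    return c+s*d
E
python3 - <<'E'
from h import *
for n in ('top','side'):
    f=grab(n); cv2.imwrite(f'pics/{n}0.png',f['frame'][:,:,::-1]); np.save(f'pics/{n}0.npy',f,allow_pickle=True)
s=arm.get_state(); print(s)
E
```

```text
{'t': 0.1, 'q': array([ 1.41511700e+00,  3.59341357e-01,  1.11778851e-02, -3.23245402e-04,
       -1.22412085e+00, -2.88096414e-01]), 'qd': array([ 0.00011233, -0.00355001,  0.00221152,  0.00049096, -0.00052412,
        0.00051596]), 'joint_efforts': array([-2.00797811e-03, -5.84158623e+01,  2.93749398e+01,  7.01547816e+00,
        1.01877764e-02, -5.55519364e-05]), 'eef_pos': array([0.28965922, 0.60924671, 0.24770876]), 'ee_rot': array([ 3.14007963e+00, -1.31457802e-04, -4.43885699e-01]), 'force': array([-0.43211106,  0.84915025,  0.27998449]), 'moment': array([-0.0381209 , -0.03940828, -0.00705911]), 'gripper_force': 0.0, 'width': 0.08762175776003635}
```

View pics/top0.png

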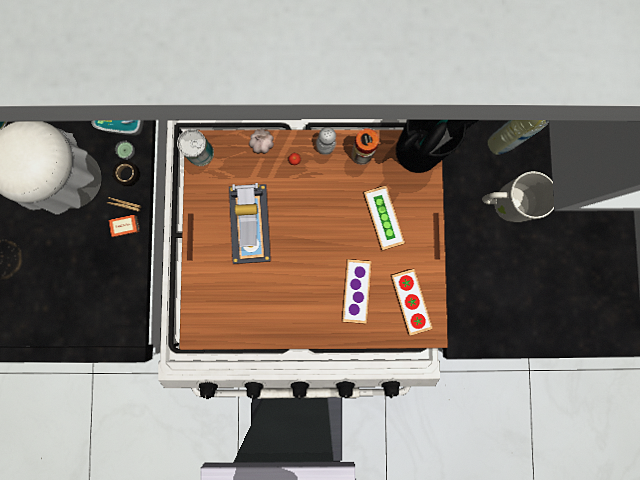

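View pics/side0.png

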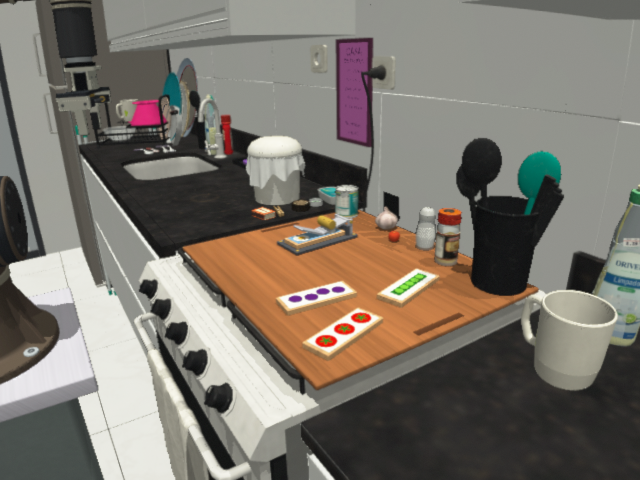

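The top view shows the holder at about (250,223) with its stop at the top. The tomato card is at about (411,301), with tomatoes at (406,283), (411,302) and (418,321).

Run:
```python
from h import *
f=np.load('pics/top0.npy',allow_pickle=True).item()
im=f['frame'].astype(int)
m=((im[...,0]>150)&(im[...,1]<75)&(im[...,2]<75)); m[:,:380]=0;m[:,445:]=0;m[:262]=0;m[345:]=0
m=cv2.morphologyEx(m.astype(np.uint8),cv2.MORPH_CLOSE,np.ones((5,5)))
n,l,st,c=cv2.connectedComponentsWithStats(m)
pts=[]
for i in range(1,n):
    if st[i,4]>60: w=world(f,*c[i],z=.02); pts.append(w); print(c[i],st[i,4],w.round(4))
d=pts[-1]-pts[0]; print('yaw',np.arctan2(d[1],d[0]),'centre',np.mean(pts,0))
for uv in [(411,330),(300,300),(250,180),(246,209),(248,225),(250,245)]: print(uv,world(f,*uv).round(4))
print(f['view'])
a=f['frame'][170:275,215:285,::-1];b=f['frame'][255:345,385:445,::-1]
a=cv2.resize(a,None,fx=5.7,fy=5.7,interpolation=cv2.INTER_CUBIC);b=cv2.resize(b,(int(60*5.7),int(105*5.7)-0)) 
b=cv2.resize(f['frame'][250:355,385:445,::-1],None,fx=5.7,fy=5.7,interpolation=cv2.INTER_CUBIC)
cv2.imwrite('pics/c1.png',np.hstack([a,b]))
```

```text
[408.82890855 291.95280236] 339 [ 0.5058 -0.2738  0.02  ]
[417.6547619  320.49404762] 168 [ 0.4469 -0.2909  0.02  ]
yaw -2.859176784644576 centre [ 0.47637269 -0.282368    0.02      ]
(411, 330) [ 0.4277 -0.2765  0.0207]
(300, 300) [ 0.4898 -0.0468  0.0088]
(250, 180) [0.7456 0.0605 0.0117]
(246, 209) [0.6743 0.0602 0.0611]
(248, 225) [0.645  0.0596 0.0365]
(250, 245) [0.6022 0.0527 0.0516]
[[-0.00387022 -0.99993233  0.0109711  -0.0891109 ]
 [-0.99542271  0.00280463 -0.09552882  0.61324215]
 [ 0.09549158 -0.0112906  -0.9953662   0.87780693]
 [ 0.          0.          0.          1.        ]]
```

View pics/c1.png

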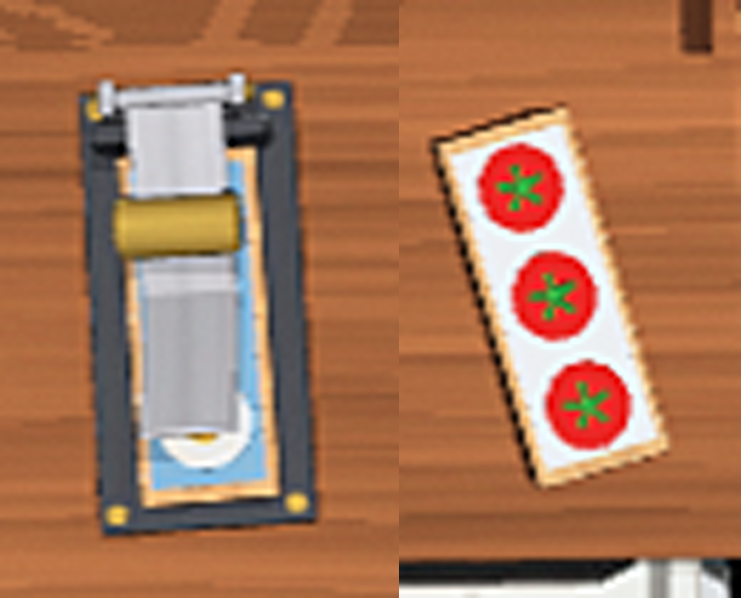

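Run:
```python
from h import *
f=np.load('pics/top0.npy',allow_pickle=True).item()
A=lambda p,z,o=(215,170),x0=0: world(f,(p[0]-x0+.5)/5.7+o[0]-.5,(p[1]+.5)/5.7+o[1]-.5,z)[:2]
t=[A(p,.02,(385,250),399) for p in [(521,187),(554,296),(588,405)]]
t2=[A(p,.02,(385,250),399) for p in [(440,143),(566,106),(666,450),(542,487)]]
print('tom',np.round(t,4),np.mean(t2,0),'yaw',np.arctan2(*(t[0]-t[2])[::-1]))
for nm,z,c in [('base',.018,[(103,533),(315,521),(292,85),(80,95)]),('egg',.028,[(143,505),(278,494),(255,148),(118,160)])]:
    fl,fr,br,bl=[A(p,z) for p in c]
    d=(br+bl-fr-fl)/2; print(nm,np.round([fl,fr,br,bl],4).tolist(),'c',np.mean([fl,fr,br,bl],0),'len',np.linalg.norm(d),'w',np.linalg.norm(fl-fr),'yaw',np.arctan2(d[1],d[0]))
    u=d/np.linalg.norm(d)
    if nm=='base':
        o=(fl+fr)/2+u*.075; print('origin',o, 'c based',np.mean([fl,fr,br,bl],0)-u*.0075)
# fit via roller, lip end
print('lip end',A((145,432),.05),A((238,436),.05))
```

```text
tom [[ 0.5257 -0.2683]
 [ 0.486  -0.2796]
 [ 0.4466 -0.2911]] [ 0.48618189 -0.27932153] yaw 0.2805558816220588
base [[0.5673, 0.0937], [0.5714, 0.0159], [0.7343, 0.0257], [0.7307, 0.1048]] c [0.65092419 0.06003948] len 0.16350087599649984 w 0.07783184734870496 yaw 0.0641694842761264
origin [0.64418764 0.05960661] c based [0.64343962 0.05955854]
egg [[0.5769, 0.0774], [0.5808, 0.0284], [0.7084, 0.038], [0.7041, 0.0884]] c [0.64256285 0.05803526] len 0.12781407207428355 w 0.049138049925357814 yaw 0.08070094385379398
lip end [0.60166941 0.0731744 ] [0.60014837 0.04011977]
```

```bash
cat > go.py <<'E'
import sys
from h import *
from scipy.spatial.transform import Rotation as Ro
def rel(P,rpy,T,yaw):
    R=Ro.from_euler('xyz',rpy); Q=Ro.from_euler('xyz',[np.pi,0,yaw])
    return (R.inv().apply(np.array(T)-P)*1000).round(1), (R.inv()*Q).as_rotvec().round(4)
if __name__=='__main__':
    s=arm.get_state(); a=list(map(float,sys.argv[1:]))
    print(s['t'],s['eef_pos'].round(4),s['ee_rot'].round(4),s['q'].round(2),s['force'].round(1),s['width'])
    P,r=s['eef_pos'],s['ee_rot']
    for i in range(0,len(a),4): 
        d=rel(P,r,a[i:i+3],a[i+3]); print(*d); P,r=np.array(a[i:i+3]),[np.pi,0,a[i+3]]
E
python3 go.py .48 .35 .22 -.15  .5 .05 .2 0.1  .47 -.25 .13 .28  .4456 -.2911 .06 .2806
```

```text
0.1 [0.2897 0.6092 0.2477] [ 3.1401e+00 -1.0000e-04 -4.4390e-01] [ 1.42  0.36  0.01 -0.   -1.22 -0.29] [-0.4  0.8  0.3] 0.08762175776003635
[283.2 152.3  28. ] [ 1.500e-03  1.000e-04 -2.939e-01]
[ 64.6 293.6  20. ] [-0.    0.   -0.25]
[-59.8 295.5  70. ] [ 0.    0.   -0.18]
[-34.8  32.8  70. ] [ 0.      0.     -0.0006]
```

Call:
{"op": "jog_arm", "data": {
  "targets": [
    {"dx":283,"dy":152,"dz":28,"rz":-0.294,"gripper":0},
    {"dx":283,"dy":152,"dz":28,"rz":-0.294,"gripper":0},
    {"dx":283,"dy":152,"dz":28,"rz":-0.294,"gripper":0},
    {"dx":283,"dy":152,"dz":28,"rz":-0.294,"gripper":0},
    {"dx":283,"dy":152,"dz":28,"rz":-0.294,"gripper":0},
    {"dx":283,"dy":152,"dz":28,"rz":-0.294,"gripper":0},
    {"dx":283,"dy":152,"dz":28,"rz":-0.294,"gripper":0},
    {"dx":283,"dy":152,"dz":28,"rz":-0.294,"gripper":0}
  ]
}}

```text
invalid input at $.targets[0]: expected keys dx, dy, dz, rx, ry, rz, gripper
```

Call:
{"op": "jog_arm", "data": {
  "targets": [
    {"dx":65,"dy":294,"dz":20,"rz":-0.25,"gripper":0},
    {"dx":65,"dy":294,"dz":20,"rz":-0.25,"gripper":0},
    {"dx":65,"dy":294,"dz":20,"rz":-0.25,"gripper":0},
    {"dx":65,"dy":294,"dz":20,"rz":-0.25,"gripper":0},
    {"dx":65,"dy":294,"dz":20,"rz":-0.25,"gripper":0},
    {"dx":65,"dy":294,"dz":20,"rz":-0.25,"gripper":0},
    {"dx":65,"dy":294,"dz":20,"rz":-0.25,"gripper":0},
    {"dx":65,"dy":294,"dz":20,"rz":-0.25,"gripper":0}
  ]
}}

```text
invalid input at $.targets[0]: expected keys dx, dy, dz, rx, ry, rz, gripper
```

Call:
{"op": "jog_arm", "data": {
  "targets": [
    {"dx":-60,"dy":295,"dz":70,"rz":-0.18,"gripper":0},
    {"dx":-60,"dy":295,"dz":70,"rz":-0.18,"gripper":0},
    {"dx":-60,"dy":295,"dz":70,"rz":-0.18,"gripper":0},
    {"dx":-60,"dy":295,"dz":70,"rz":-0.18,"gripper":0},
    {"dx":-60,"dy":295,"dz":70,"rz":-0.18,"gripper":0},
    {"dx":-60,"dy":295,"dz":70,"rz":-0.18,"gripper":0},
    {"dx":-60,"dy":295,"dz":70,"rz":-0.18,"gripper":0},
    {"dx":-60,"dy":295,"dz":70,"rz":-0.18,"gripper":0}
  ]
}}

```text
invalid input at $.targets[0]: expected keys dx, dy, dz, rx, ry, rz, gripper
```

```bash
python3 go.py .4456 -.2911 .06 .2806
```

```text
0.1 [0.2897 0.6092 0.2477] [ 3.1401e+00 -1.0000e-04 -4.4390e-01] [ 1.42  0.36  0.01 -0.   -1.22 -0.29] [-0.4  0.8  0.3] 0.08762175776003635
[527.5 745.8 188.9] [ 1.500e-03  4.000e-04 -7.245e-01]
```

All keys are required.

Call:
{"op": "jog_arm", "data": {
  "targets": [
    {"dx":283,"dy":152,"dz":28,"rx":0,"ry":0,"rz":-0.294,"gripper":0},
    {"dx":283,"dy":152,"dz":28,"rx":0,"ry":0,"rz":-0.294,"gripper":0},
    {"dx":283,"dy":152,"dz":28,"rx":0,"ry":0,"rz":-0.294,"gripper":0},
    {"dx":283,"dy":152,"dz":28,"rx":0,"ry":0,"rz":-0.294,"gripper":0},
    {"dx":283,"dy":152,"dz":28,"rx":0,"ry":0,"rz":-0.294,"gripper":0},
    {"dx":283,"dy":152,"dz":28,"rx":0,"ry":0,"rz":-0.294,"gripper":0},
    {"dx":283,"dy":152,"dz":28,"rx":0,"ry":0,"rz":-0.294,"gripper":0},
    {"dx":283,"dy":152,"dz":28,"rx":0,"ry":0,"rz":-0.294,"gripper":0}
  ]
}}

```text
t: 0.77
eef_pos: [0.4811, 0.3479, 0.2201]
ee_rot: [3.141, 0.001, -0.151]
force: [-0.6, 0.0, -0.1]
width: 0.0878
gripper_force: 0.0
```

```bash
python3 go.py .5 .05 .2 0.1  .47 -.25 .13 .28
```

```text
0.7667 [0.4811 0.3479 0.2201] [ 3.1408e+00  5.0000e-04 -1.5070e-01] [ 0.95  0.25 -0.21 -0.   -1.11  0.47] [-0.6  0.  -0.1] 0.08783065418707424
[ 63.4 291.7  20.3] [ 0.0008  0.0006 -0.2507]
[-59.8 295.5  70. ] [ 0.    0.   -0.18]
```

Call:
{"op": "jog_arm", "data": {
  "targets": [
    {"dx":63,"dy":292,"dz":20,"rx":0,"ry":0,"rz":-0.25,"gripper":0},
    {"dx":63,"dy":292,"dz":20,"rx":0,"ry":0,"rz":-0.25,"gripper":0},
    {"dx":63,"dy":292,"dz":20,"rx":0,"ry":0,"rz":-0.25,"gripper":0},
    {"dx":63,"dy":292,"dz":20,"rx":0,"ry":0,"rz":-0.25,"gripper":0},
    {"dx":63,"dy":292,"dz":20,"rx":0,"ry":0,"rz":-0.25,"gripper":0},
    {"dx":63,"dy":292,"dz":20,"rx":0,"ry":0,"rz":-0.25,"gripper":0},
    {"dx":63,"dy":292,"dz":20,"rx":0,"ry":0,"rz":-0.25,"gripper":0},
    {"dx":63,"dy":292,"dz":20,"rx":0,"ry":0,"rz":-0.25,"gripper":0}
  ]
}}

```text
t: 1.43
eef_pos: [0.4975, 0.048, 0.1999]
ee_rot: [3.141, 0.002, 0.097]
force: [-0.4, 0.4, 0.3]
width: 0.0879
gripper_force: 0.0
```

Call:
{"op": "jog_arm", "data": {
  "targets": [
    {"dx":-60,"dy":295,"dz":70,"rx":0,"ry":0,"rz":-0.18,"gripper":0},
    {"dx":-60,"dy":295,"dz":70,"rx":0,"ry":0,"rz":-0.18,"gripper":0},
    {"dx":-60,"dy":295,"dz":70,"rx":0,"ry":0,"rz":-0.18,"gripper":0},
    {"dx":-60,"dy":295,"dz":70,"rx":0,"ry":0,"rz":-0.18,"gripper":0},
    {"dx":-60,"dy":295,"dz":70,"rx":0,"ry":0,"rz":-0.18,"gripper":0},
    {"dx":-60,"dy":295,"dz":70,"rx":0,"ry":0,"rz":-0.18,"gripper":0},
    {"dx":-60,"dy":295,"dz":70,"rx":0,"ry":0,"rz":-0.18,"gripper":0},
    {"dx":-60,"dy":295,"dz":70,"rx":0,"ry":0,"rz":-0.18,"gripper":0}
  ]
}}

```text
t: 2.1
eef_pos: [0.4672, -0.2499, 0.1291]
ee_rot: [-3.141, 0.002, 0.278]
force: [0.3, 0.8, 0.6]
width: 0.0877
gripper_force: 0.0
```

```bash
python3 go.py .4456 -.2911 .06 .2806
```

```text
2.1 [ 0.4672 -0.2499  0.1291] [-3.1408e+00  1.8000e-03  2.7830e-01] [-0.12  0.24 -0.47 -0.   -0.87  1.97] [0.3 0.8 0.6] 0.0876719186095833
[-32.   33.8  69.2] [-0.0008  0.0018 -0.0023]
```

Call:
{"op": "jog_arm", "data": {
  "targets": [
    {"dx":-32,"dy":34,"dz":0,"rx":0,"ry":0.002,"rz":-0.002,"gripper":0},
    {"dx":-32,"dy":34,"dz":20,"rx":0,"ry":0.002,"rz":-0.002,"gripper":0},
    {"dx":-32,"dy":34,"dz":45,"rx":0,"ry":0.002,"rz":-0.002,"gripper":0},
    {"dx":-32,"dy":34,"dz":70,"rx":0,"ry":0.002,"rz":-0.002,"gripper":0},
    {"dx":-32,"dy":34,"dz":80,"rx":0,"ry":0.002,"rz":-0.002,"gripper":0},
    {"dx":-32,"dy":34,"dz":85,"rx":0,"ry":0.002,"rz":-0.002,"gripper":0},
    {"dx":-32,"dy":34,"dz":85,"rx":0,"ry":0.002,"rz":-0.002,"gripper":0},
    {"dx":-32,"dy":34,"dz":85,"rx":0,"ry":0.002,"rz":-0.002,"gripper":0}
  ]
}}

```text
t: 2.77
eef_pos: [0.4481, -0.2883, 0.0462]
ee_rot: [3.141, -0.002, 0.283]
force: [-0.7, 0.8, 0.1]
width: 0.0877
gripper_force: 0.0
```

```bash
python3 go.py .4456 -.2911 .0335 .2806
python3 - <<'E'
from h import *
f=grab('side'); cv2.imwrite('pics/s2.png',cv2.resize(f['frame'][200:400,180:480,::-1],None,fx=2.5,fy=2.5))
E
```

```text
2.7667 [ 0.4481 -0.2883  0.0462] [ 3.1411e+00 -2.4000e-03  2.8310e-01] [-0.2   0.35 -0.54 -0.   -0.67  2.06] [-0.7  0.8  0.1] 0.0877345727202202
[-3.2  2.  12.7] [ 0.0005 -0.0024  0.0025]
```

View pics/s2.png

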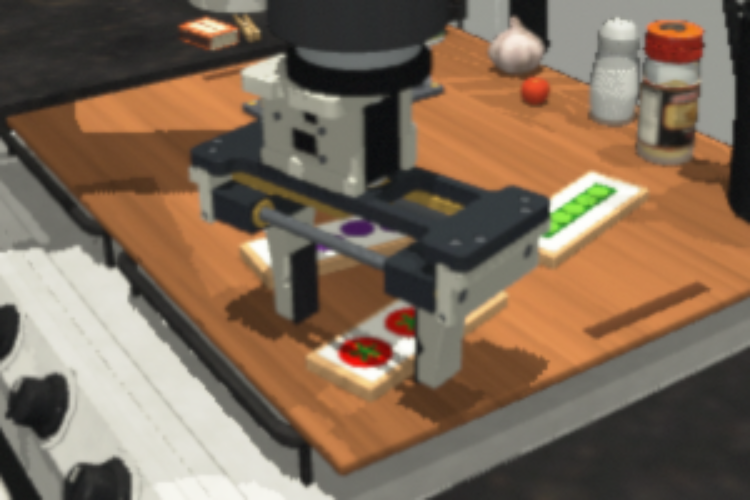

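The side view shows the fingers straddling the tomato card, with the nearest tomato at (365,352), all clear.

Call:
{"op": "jog_arm", "data": {
  "targets": [
    {"dx":-3,"dy":2,"dz":7,"rx":0,"ry":-0.002,"rz":0.002,"gripper":0},
    {"dx":-3,"dy":2,"dz":12,"rx":0,"ry":-0.002,"rz":0.002,"gripper":0},
    {"dx":-3,"dy":2,"dz":12,"rx":0,"ry":-0.002,"rz":0.002,"gripper":0},
    {"dx":-3,"dy":2,"dz":12,"rx":0,"ry":-0.002,"rz":0.002,"gripper":0.2},
    {"dx":-3,"dy":2,"dz":12,"rx":0,"ry":-0.002,"rz":0.002,"gripper":0.3},
    {"dx":-3,"dy":2,"dz":12,"rx":0,"ry":-0.002,"rz":0.002,"gripper":0.3},
    {"dx":-3,"dy":2,"dz":12,"rx":0,"ry":-0.002,"rz":0.002,"gripper":0.3},
    {"dx":-3,"dy":2,"dz":12,"rx":0,"ry":-0.002,"rz":0.002,"gripper":0.3}
  ],
  "force": 10
}}

```text
t: 3.48
eef_pos: [0.4451, -0.2912, 0.0337]
ee_rot: [3.141, -0.0, 0.28]
force: [0.4, -1.0, -0.9]
width: 0.0629
gripper_force: 0.0
```

```bash
python3 go.py .4456 -.2911 .0335 .2806
```

```text
3.4833 [ 0.4451 -0.2912  0.0337] [ 3.1415e+00 -2.0000e-04  2.8020e-01] [-0.21  0.37 -0.56  0.   -0.65  2.06] [ 0.4 -1.  -0.9] 0.06287084034206444
[0.5 0.1 0.2] [ 0.0001 -0.0002 -0.0004]
```

Call:
{"op": "jog_arm", "data": {
  "targets": [
    {"dx":0,"dy":0,"dz":0,"rx":0,"ry":0,"rz":0,"gripper":0.6},
    {"dx":0,"dy":0,"dz":0,"rx":0,"ry":0,"rz":0,"gripper":0.6},
    {"dx":0,"dy":0,"dz":0,"rx":0,"ry":0,"rz":0,"gripper":0.6},
    {"dx":0,"dy":0,"dz":0,"rx":0,"ry":0,"rz":0,"gripper":0.6},
    {"dx":0,"dy":0,"dz":0,"rx":0,"ry":0,"rz":0,"gripper":0.6},
    {"dx":0,"dy":0,"dz":0,"rx":0,"ry":0,"rz":0,"gripper":0.6},
    {"dx":0,"dy":0,"dz":0,"rx":0,"ry":0,"rz":0,"gripper":0.6},
    {"dx":0,"dy":0,"dz":0,"rx":0,"ry":0,"rz":0,"gripper":0.6}
  ],
  "force": 40
}}

```text
t: 4.15
eef_pos: [0.4451, -0.2911, 0.0336]
ee_rot: [3.142, -0.0, 0.28]
force: [0.6, 0.5, 0.7]
width: 0.0493
gripper_force: 40.0
```

Call:
{"op": "jog_arm", "data": {
  "targets": [
    {"dx":0,"dy":0,"dz":-5,"rx":0,"ry":0,"rz":0,"gripper":0.6},
    {"dx":0,"dy":0,"dz":-15,"rx":0,"ry":0,"rz":0,"gripper":0.6},
    {"dx":0,"dy":0,"dz":-30,"rx":0,"ry":0,"rz":0,"gripper":0.6},
    {"dx":0,"dy":0,"dz":-50,"rx":0,"ry":0,"rz":0,"gripper":0.6},
    {"dx":0,"dy":0,"dz":-70,"rx":0,"ry":0,"rz":0,"gripper":0.6},
    {"dx":0,"dy":0,"dz":-70,"rx":0,"ry":0,"rz":0,"gripper":0.6},
    {"dx":0,"dy":0,"dz":-70,"rx":0,"ry":0,"rz":0,"gripper":0.6},
    {"dx":0,"dy":0,"dz":-70,"rx":0,"ry":0,"rz":0,"gripper":0.6}
  ]
}}

```text
t: 4.82
eef_pos: [0.4448, -0.291, 0.1038]
ee_rot: [-3.142, -0.0, 0.28]
force: [-0.4, -0.9, -0.8]
width: 0.0495
gripper_force: 40.0
```

```bash
python3 go.py .44 .047 .11 .063 .46 .048 .06 .063
```

```text
4.8167 [ 0.4448 -0.291   0.1038] [-3.1416e+00 -5.0000e-04  2.8000e-01] [-0.21  0.27 -0.49 -0.   -0.81  2.06] [-0.4 -0.9 -0.8] 0.04949755476484855
[  88.8 -326.2   -6.1] [-1.00e-04 -5.00e-04  2.17e-01]
[20.   0.3 50. ] [0. 0. 0.]
```

Call:
{"op": "jog_arm", "data": {
  "targets": [
    {"dx":12,"dy":-30,"dz":-6,"rx":0,"ry":0,"rz":0.03,"gripper":0.6},
    {"dx":23,"dy":-65,"dz":-6,"rx":0,"ry":0,"rz":0.06,"gripper":0.6},
    {"dx":34,"dy":-100,"dz":-6,"rx":0,"ry":0,"rz":0.09,"gripper":0.6},
    {"dx":45,"dy":-135,"dz":-6,"rx":0,"ry":0,"rz":0.12,"gripper":0.6},
    {"dx":56,"dy":-170,"dz":-6,"rx":0,"ry":0,"rz":0.15,"gripper":0.6},
    {"dx":67,"dy":-205,"dz":-6,"rx":0,"ry":0,"rz":0.18,"gripper":0.6},
    {"dx":78,"dy":-240,"dz":-6,"rx":0,"ry":0,"rz":0.2,"gripper":0.6},
    {"dx":80,"dy":-275,"dz":-6,"rx":0,"ry":0,"rz":0.217,"gripper":0.6}
  ]
}}

```text
t: 5.48
eef_pos: [0.4462, -0.0028, 0.1091]
ee_rot: [3.141, 0.0, 0.063]
force: [1.6, 1.0, -0.7]
width: 0.0494
gripper_force: 40.0
```

```bash
python3 go.py .44 .047 .09 .063 .46 .048 .06 .063
```

```text
5.4833 [ 0.4462 -0.0028  0.1091] [3.1411e+00 5.0000e-04 6.2500e-02] [ 0.44  0.13 -0.66  0.   -0.78  1.19] [ 1.6  1.  -0.7] 0.04943447851722752
[ -3.  -50.1  19. ] [ 0.0005  0.0005 -0.0005]
[20.   0.3 30. ] [0. 0. 0.]
```

Call:
{"op": "jog_arm", "data": {
  "targets": [
    {"dx":-3,"dy":-20,"dz":5,"rx":0,"ry":0,"rz":0,"gripper":0.6},
    {"dx":-3,"dy":-40,"dz":15,"rx":0,"ry":0,"rz":0,"gripper":0.6},
    {"dx":-3,"dy":-50,"dz":30,"rx":0,"ry":0,"rz":0,"gripper":0.6},
    {"dx":-3,"dy":-50,"dz":42,"rx":0,"ry":0,"rz":0,"gripper":0.6},
    {"dx":-3,"dy":-50,"dz":48,"rx":0,"ry":0,"rz":0,"gripper":0.6},
    {"dx":-3,"dy":-50,"dz":48,"rx":0,"ry":0,"rz":0,"gripper":0.6},
    {"dx":-3,"dy":-50,"dz":48,"rx":0,"ry":0,"rz":0,"gripper":0.6},
    {"dx":-3,"dy":-50,"dz":48,"rx":0,"ry":0,"rz":0,"gripper":0.6}
  ]
}}

```text
t: 6.15
eef_pos: [0.4399, 0.0446, 0.0618]
ee_rot: [3.141, -0.0, 0.063]
force: [0.8, -0.1, -0.5]
width: 0.0492
gripper_force: 40.0
```

```bash
python3 go.py .46 .048 .058 .063
python3 - <<'E'
from h import *
f=grab('top'); np.save('pics/top3.npy',f,allow_pickle=True)
a=cv2.resize(f['frame'][170:310,200:300,::-1],None,fx=4,fy=4,interpolation=cv2.INTER_CUBIC)
g=grab('side'); b=cv2.resize(g['frame'][190:330,200:300,::-1],None,fx=4,fy=4,interpolation=cv2.INTER_CUBIC)
np.save('pics/side3.npy',g,allow_pickle=True)
cv2.imwrite('pics/c3.png',np.hstack([a,b]))
E
```

```text
6.15 [0.4399 0.0446 0.0618] [ 3.1415e+00 -1.0000e-04  6.2600e-02] [ 0.55  0.2  -0.73  0.   -0.64  1.08] [ 0.8 -0.1 -0.5] 0.04916079164514488
[20.3 -2.1  3.8] [ 0.0001 -0.0001 -0.0004]
```

View pics/c3.png

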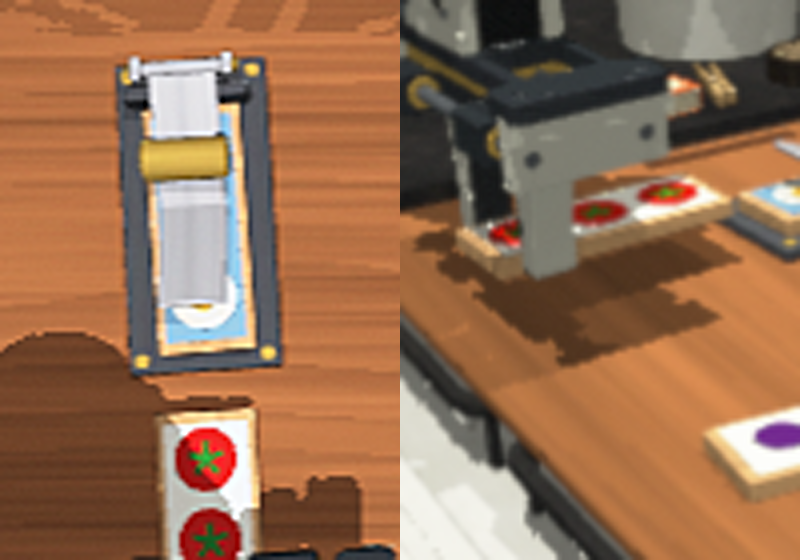

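Left is the top view, with the card in line with the holder and its front corners at crop (157,417) and (255,408). The right side view shows it held level in the jaws.

Run:
```python
from h import *
f=np.load('pics/top3.npy',allow_pickle=True).item()
A=lambda p,z: world(f,(p[0]+.5)/4+200-.5,(p[1]+.5)/4+170-.5,z)[:2]
fl,fr=A((157,417),.048),A((255,408),.048); s1,s2=A((207,457),.048),A((211,540),.048)
print('front',fl,fr,'mid',(fl+fr)/2,'tom',s1,s2,'yaw',np.arctan2(*(s1-s2)[::-1]),'edge yaw',np.arctan2(*(fl-fr)[::-1])-np.pi/2)
c=[A(p,.018) for p in [(132,373),(281,362),(267,62),(117,68)]]
d=(c[2]+c[3]-c[0]-c[1])/2; y=np.arctan2(d[1],d[0]); o=np.mean(c,0)-d/np.linalg.norm(d)*.0075
print('holder',o,y)
o=(o+[.644,.0596])/2; u=np.array([np.cos(.064),np.sin(.064)]); n=np.array([-u[1],u[0]])
for nm,p in [('s1',s1),('s2',s2),('front',(fl+fr)/2),('tcp',arm.get_state()['eef_pos'][:2])]: print(nm,(p-o)@u,(p-o)@n)
```

```text
front [0.54412674 0.07507027] [0.54850682 0.02568362] mid [0.54631678 0.05037695] tom [0.52395607 0.04963904] [0.48251044 0.04720231] yaw 0.058725782817037775 edge yaw 0.08845827845843002
holder [0.64346656 0.05916487] 0.05951164841271384
s1 -0.12015513889621 -0.0020629444866303833
s2 -0.16167175904527342 -0.0018439747848710694
front -0.09779301614005989 -0.0027566529836708406
tcp -0.20415486122578122 -0.001537742527478763
```

Call:
{"op": "jog_arm", "data": {
  "targets": [
    {"dx":0,"dy":-2,"dz":4,"rx":0,"ry":0,"rz":0,"gripper":0.6},
    {"dx":0,"dy":-2,"dz":8,"rx":0,"ry":0,"rz":0,"gripper":0.6},
    {"dx":5,"dy":-2,"dz":8,"rx":0,"ry":0,"rz":0,"gripper":0.6},
    {"dx":15,"dy":-2,"dz":8,"rx":0,"ry":0,"rz":0,"gripper":0.6},
    {"dx":25,"dy":-2,"dz":8,"rx":0,"ry":0,"rz":0,"gripper":0.6},
    {"dx":35,"dy":-2,"dz":8,"rx":0,"ry":0,"rz":0,"gripper":0.6},
    {"dx":40,"dy":-2,"dz":8,"rx":0,"ry":0,"rz":0,"gripper":0.6},
    {"dx":40,"dy":-2,"dz":8,"rx":0,"ry":0,"rz":0,"gripper":0.6}
  ],
  "force": 50
}}

```text
t: 6.92
eef_pos: [0.4812, 0.0497, 0.0534]
ee_rot: [3.142, -0.0, 0.063]
force: [1.3, 0.3, -0.4]
width: 0.0494
gripper_force: 50.0
```

```bash
python3 go.py .5412 .0525 .0535 .063
python3 - <<'E'
from h import *
g=grab('side'); b=cv2.resize(g['frame'][200:290,200:370,::-1],None,fx=4.5,fy=4.5,interpolation=cv2.INTER_CUBIC)
cv2.imwrite('pics/c4.png',b)
E
```

```text
6.9167 [0.4812 0.0497 0.0534] [ 3.1416e+00 -5.0000e-04  6.2700e-02] [ 0.51  0.27 -0.65  0.   -0.65  1.12] [ 1.3  0.3 -0.4] 0.04937472807805072
[60.1  1.  -0.1] [ 0.     -0.0005 -0.0003]
```

View pics/c4.png

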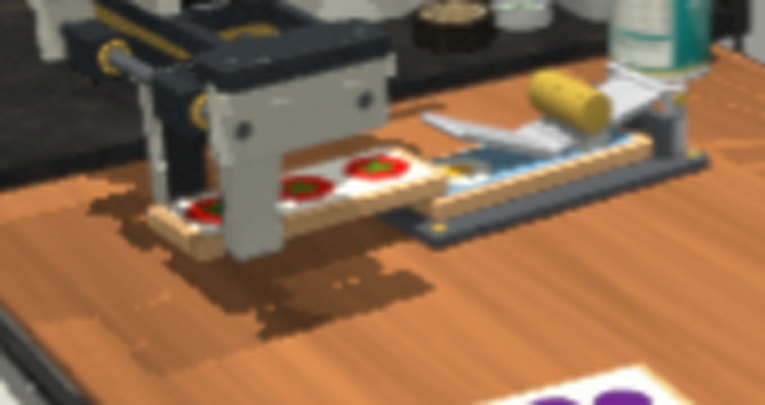

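The card's front edge, at (440,185), is just above the egg card's end and under the lip, whose tip is at (425,118).

Call:
{"op": "jog_arm", "data": {
  "targets": [
    {"dx":6,"dy":0,"dz":0,"rx":0,"ry":0,"rz":0,"gripper":0.6},
    {"dx":14,"dy":0,"dz":0,"rx":0,"ry":0,"rz":0,"gripper":0.6},
    {"dx":22,"dy":0,"dz":0,"rx":0,"ry":0,"rz":0,"gripper":0.6},
    {"dx":30,"dy":0,"dz":0,"rx":0,"ry":0,"rz":0,"gripper":0.6},
    {"dx":37,"dy":0,"dz":0,"rx":0,"ry":0,"rz":0,"gripper":0.6},
    {"dx":44,"dy":0,"dz":0,"rx":0,"ry":0,"rz":0,"gripper":0.6},
    {"dx":50,"dy":0,"dz":0,"rx":0,"ry":0,"rz":0,"gripper":0.6},
    {"dx":50,"dy":0,"dz":0,"rx":0,"ry":0,"rz":0,"gripper":0.6}
  ]
}}

```text
t: 7.63
eef_pos: [0.5301, 0.0525, 0.0531]
ee_rot: [3.141, 0.001, 0.063]
force: [0.7, 0.4, -1.5]
width: 0.0496
gripper_force: 50.0
```

Call:
{"op": "jog_arm", "data": {
  "targets": [
    {"dx":5,"dy":0,"dz":0,"rx":0,"ry":0,"rz":0,"gripper":0.6},
    {"dx":10,"dy":0,"dz":0,"rx":0,"ry":0,"rz":0,"gripper":0.6},
    {"dx":16,"dy":0,"dz":0,"rx":0,"ry":0,"rz":0,"gripper":0.6},
    {"dx":22,"dy":0,"dz":0,"rx":0,"ry":0,"rz":0,"gripper":0.6},
    {"dx":28,"dy":0,"dz":0,"rx":0,"ry":0,"rz":0,"gripper":0.6},
    {"dx":34,"dy":0,"dz":0,"rx":0,"ry":0,"rz":0,"gripper":0.6},
    {"dx":40,"dy":0,"dz":0,"rx":0,"ry":0,"rz":0,"gripper":0.6},
    {"dx":40,"dy":0,"dz":0,"rx":0,"ry":0,"rz":0,"gripper":0.6}
  ]
}}

```text
t: 8.3
eef_pos: [0.5712, 0.0555, 0.0537]
ee_rot: [-3.141, -0.002, 0.063]
force: [0.9, 0.7, -1.9]
width: 0.0491
gripper_force: 50.0
```

```bash
python3 go.py
python3 - <<'E'
from h import *
g=grab('side'); b=cv2.resize(g['frame'][190:280,230:370,::-1],None,fx=3.6,fy=3.6,interpolation=cv2.INTER_CUBIC)
f=grab('top'); a=cv2.resize(f['frame'][170:310,215:285,::-1],None,fx=3.6,fy=3.6,interpolation=cv2.INTER_CUBIC)
b=cv2.copyMakeBorder(b,0,a.shape[0]-b.shape[0],0,0,cv2.BORDER_CONSTANT)
cv2.imwrite('pics/c5.png',np.hstack([a,b]))
E
```

```text
8.3 [0.5712 0.0555 0.0537] [-3.1414e+00 -1.7000e-03  6.3400e-02] [ 0.44  0.39 -0.45  0.   -0.73  1.2 ] [ 0.9  0.7 -1.9] 0.0491115725158411
```

View pics/c5.png

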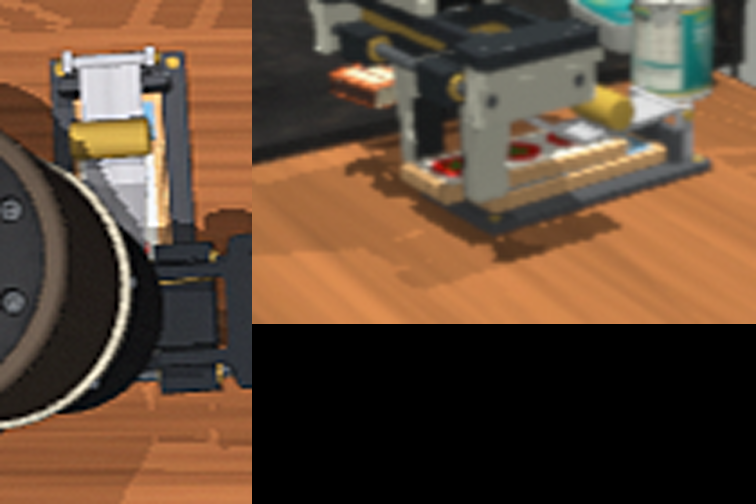

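The card is under the arm, lying over the egg card, with about 31 mm left to the stop (side view (620,150) → (665,150)).

Call:
{"op": "jog_arm", "data": {
  "targets": [
    {"dx":5,"dy":0,"dz":0,"rx":0,"ry":0,"rz":0,"gripper":0.6},
    {"dx":10,"dy":0,"dz":0,"rx":0,"ry":0,"rz":0,"gripper":0.6},
    {"dx":15,"dy":0,"dz":0,"rx":0,"ry":0,"rz":0,"gripper":0.6},
    {"dx":20,"dy":0,"dz":0,"rx":0,"ry":0,"rz":0,"gripper":0.6},
    {"dx":24,"dy":0,"dz":0,"rx":0,"ry":0,"rz":0,"gripper":0.6},
    {"dx":26,"dy":0,"dz":0,"rx":0,"ry":0,"rz":0,"gripper":0.6},
    {"dx":26,"dy":0,"dz":0,"rx":0,"ry":0,"rz":0,"gripper":0.6},
    {"dx":26,"dy":0,"dz":0,"rx":0,"ry":0,"rz":0,"gripper":0.6}
  ]
}}

```text
t: 9.07
eef_pos: [0.5959, 0.057, 0.0537]
ee_rot: [-3.141, -0.001, 0.063]
force: [0.8, 0.1, -0.7]
width: 0.0495
gripper_force: 50.0
```

Call:
{"op": "jog_arm", "data": {
  "targets": [
    {"dx":0.5,"dy":0,"dz":0,"rx":0,"ry":0,"rz":0,"gripper":0.6},
    {"dx":1,"dy":0,"dz":0,"rx":0,"ry":0,"rz":0,"gripper":0.6},
    {"dx":1.5,"dy":0,"dz":0,"rx":0,"ry":0,"rz":0,"gripper":0.6},
    {"dx":2,"dy":0,"dz":0,"rx":0,"ry":0,"rz":0,"gripper":0.6},
    {"dx":2.5,"dy":0,"dz":0,"rx":0,"ry":0,"rz":0,"gripper":0.6},
    {"dx":3,"dy":0,"dz":0,"rx":0,"ry":0,"rz":0,"gripper":0.6},
    {"dx":3,"dy":0,"dz":0,"rx":0,"ry":0,"rz":0,"gripper":0.6},
    {"dx":3,"dy":0,"dz":0,"rx":0,"ry":0,"rz":0,"gripper":0.6}
  ]
}}

```text
t: 9.73
eef_pos: [0.5983, 0.057, 0.0535]
ee_rot: [3.142, -0.0, 0.063]
force: [-1.2, -0.6, -1.6]
width: 0.0497
gripper_force: 50.0
```

Call:
{"op": "jog_arm", "data": {
  "targets": [
    {"dx":0.5,"dy":0,"dz":0,"rx":0,"ry":0,"rz":0,"gripper":0.6},
    {"dx":1,"dy":0,"dz":0,"rx":0,"ry":0,"rz":0,"gripper":0.6},
    {"dx":1.5,"dy":0,"dz":0,"rx":0,"ry":0,"rz":0,"gripper":0.6},
    {"dx":2,"dy":0,"dz":0,"rx":0,"ry":0,"rz":0,"gripper":0.6},
    {"dx":2.5,"dy":0,"dz":0,"rx":0,"ry":0,"rz":0,"gripper":0.6},
    {"dx":2.5,"dy":0,"dz":0,"rx":0,"ry":0,"rz":0,"gripper":0.6},
    {"dx":2.5,"dy":0,"dz":0,"rx":0,"ry":0,"rz":0,"gripper":0.6},
    {"dx":2.5,"dy":0,"dz":0,"rx":0,"ry":0,"rz":0,"gripper":0.6}
  ]
}}

```text
t: 10.4
eef_pos: [0.6009, 0.0572, 0.0536]
ee_rot: [-3.142, -0.0, 0.063]
force: [-0.6, 0.6, -1.9]
width: 0.0493
gripper_force: 50.0
```

Call:
{"op": "jog_arm", "data": {
  "targets": [
    {"dx":0.5,"dy":0,"dz":0,"rx":0,"ry":0,"rz":0,"gripper":0.6},
    {"dx":1,"dy":0,"dz":0,"rx":0,"ry":0,"rz":0,"gripper":0.6},
    {"dx":1.5,"dy":0,"dz":0,"rx":0,"ry":0,"rz":0,"gripper":0.6},
    {"dx":2,"dy":0,"dz":0,"rx":0,"ry":0,"rz":0,"gripper":0.6},
    {"dx":2,"dy":0,"dz":0,"rx":0,"ry":0,"rz":0,"gripper":0.6},
    {"dx":2,"dy":0,"dz":0,"rx":0,"ry":0,"rz":0,"gripper":0.6},
    {"dx":2,"dy":0,"dz":0,"rx":0,"ry":0,"rz":0,"gripper":0.6},
    {"dx":2,"dy":0,"dz":0,"rx":0,"ry":0,"rz":0,"gripper":0.6}
  ]
}}

```text
t: 11.07
eef_pos: [0.6017, 0.0571, 0.0532]
ee_rot: [3.141, 0.002, 0.063]
force: [-4.4, 0.3, -1.7]
width: 0.0493
gripper_force: 50.0
```

The card has met the stop (−4.4 N). Next I ease off, settle it down and release.

Call:
{"op": "jog_arm", "data": {
  "targets": [
    {"dx":-0.7,"dy":0,"dz":0.8,"rx":0,"ry":0,"rz":0,"gripper":0.6},
    {"dx":-0.7,"dy":0,"dz":0.8,"rx":0,"ry":0,"rz":0,"gripper":0.6},
    {"dx":-0.7,"dy":0,"dz":0.8,"rx":0,"ry":0,"rz":0,"gripper":0.6},
    {"dx":-0.7,"dy":0,"dz":0.8,"rx":0,"ry":0,"rz":0,"gripper":0.42},
    {"dx":-0.7,"dy":0,"dz":0.8,"rx":0,"ry":0,"rz":0,"gripper":0.38},
    {"dx":-0.7,"dy":0,"dz":0.8,"rx":0,"ry":0,"rz":0,"gripper":0.32},
    {"dx":-0.7,"dy":0,"dz":0.8,"rx":0,"ry":0,"rz":0,"gripper":0.2},
    {"dx":-0.7,"dy":0,"dz":0.8,"rx":0,"ry":0,"rz":0,"gripper":0.2}
  ]
}}

```text
t: 11.73
eef_pos: [0.6028, 0.0575, 0.0531]
ee_rot: [-3.141, -0.001, 0.063]
force: [0.3, -0.5, -0.0]
width: 0.0672
gripper_force: 0.0
```

Call:
{"op": "jog_arm", "data": {
  "targets": [
    {"dx":0,"dy":0,"dz":0,"rx":0,"ry":0,"rz":0,"gripper":0.2},
    {"dx":0,"dy":0,"dz":0,"rx":0,"ry":0,"rz":0,"gripper":0.2},
    {"dx":0,"dy":0,"dz":-5,"rx":0,"ry":0,"rz":0,"gripper":0.2},
    {"dx":0,"dy":0,"dz":-15,"rx":0,"ry":0,"rz":0,"gripper":0.2},
    {"dx":0,"dy":0,"dz":-30,"rx":0,"ry":0,"rz":0,"gripper":0.2},
    {"dx":0,"dy":0,"dz":-60,"rx":0,"ry":0,"rz":0,"gripper":0.2},
    {"dx":0,"dy":0,"dz":-90,"rx":0,"ry":0,"rz":0,"gripper":0.2},
    {"dx":0,"dy":0,"dz":-120,"rx":0,"ry":0,"rz":0,"gripper":0.2}
  ]
}}

```text
t: 12.4
eef_pos: [0.6019, 0.0571, 0.175]
ee_rot: [3.141, -0.0, 0.063]
force: [1.4, 0.6, 0.8]
width: 0.07
gripper_force: 0.0
```

Call:
{"op": "jog_arm", "data": {
  "targets": [
    {"dx":-20,"dy":40,"dz":-20,"rx":0,"ry":0,"rz":0,"gripper":0.2},
    {"dx":-40,"dy":80,"dz":-40,"rx":0,"ry":0,"rz":0,"gripper":0.2},
    {"dx":-50,"dy":120,"dz":-50,"rx":0,"ry":0,"rz":0,"gripper":0.2},
    {"dx":-60,"dy":150,"dz":-50,"rx":0,"ry":0,"rz":0,"gripper":0.2},
    {"dx":-70,"dy":190,"dz":-50,"rx":0,"ry":0,"rz":0,"gripper":0.2},
    {"dx":-80,"dy":220,"dz":-50,"rx":0,"ry":0,"rz":0,"gripper":0.2},
    {"dx":-80,"dy":220,"dz":-50,"rx":0,"ry":0,"rz":0,"gripper":0.2},
    {"dx":-80,"dy":220,"dz":-50,"rx":0,"ry":0,"rz":0,"gripper":0.2}
  ]
}}

```text
t: 13.07
eef_pos: [0.5355, -0.1693, 0.2239]
ee_rot: [3.141, -0.001, 0.06]
force: [-0.2, -0.1, -0.4]
width: 0.0702
gripper_force: 0.0
```

```bash
python3 go.py
python3 - <<'E'
from h import *
g=grab('side'); b=cv2.resize(g['frame'][190:290,260:370,::-1],None,fx=4,fy=4,interpolation=cv2.INTER_CUBIC)
f=grab('top'); np.save('pics/top6.npy',f,allow_pickle=True)
a=cv2.resize(f['frame'][170:275,215:285,::-1],None,fx=4,fy=4,interpolation=cv2.INTER_CUBIC)
b=cv2.copyMakeBorder(b,0,a.shape[0]-b.shape[0],0,0,cv2.BORDER_CONSTANT)
cv2.imwrite('pics/c6.png',np.hstack([a,b]))
E
```

```text
13.0667 [ 0.5355 -0.1693  0.2239] [ 3.1414e+00 -1.3000e-03  5.9800e-02] [ 0.04  0.19 -0.28  0.   -1.1   1.59] [-0.2 -0.1 -0.4] 0.07015567537205251
```

View pics/c6.png

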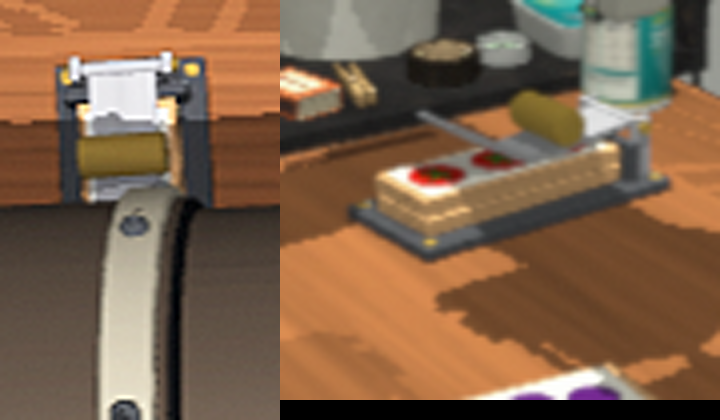

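The side view shows the tomato card lying flush on the egg card, its far end at the stop (620,150), with the arm and roller resting on it and the gripper clear.

```bash
python3 -c "
from station import arm
print(arm.job_done())"
```

```text
the job is handed in; nothing more can be done
None
```

I put the tomato card away on top of the egg card, up against the back stop and under the weighted arm, and handed the job in after about 13 s of robot time; no verdict came back, but the last side view showed it lying flat, with the gripper clear.

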